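Re-bond a broken plaster cast in a trigger bar clamp

TASK

A lower plaster cast has broken down the middle; its break faces are primed and one half already stands in the cradle of the trigger bar clamp. Stand the other half upright beside it in the cradle, break face to break face, walk the end jaw up with strokes of the trigger until the joint is pressed shut firmly but not crushed (about 18 N at the squeeze is right; over 25 N chips the plaster), and let the clamp hold it by itself, hands off, for at least three seconds. Then press the release tab so that the jaw springs fully open, leave the cast standing closed up in the cradle, and leave the other things alone.

Things in the scene. Friction and masses are not known exactly. Their poses are not given: they have to be found in the camera images.
- clamp: Bench bar clamp on a grey base plate 266 x 84 x 8 mm, fixed. Origin on the worktop; x along the bar towards the end jaw, z up ('clamp' coordinates, mm). Base x -128 to 138; frame cheeks x -124 to 2, up to z 60; fixed jaw post x -9 to 6, y +-21, up to z 82. The post's rubber face, 38 wide, stands on a stiff set screw at x 14 to 20, different each time. A friction brake holds the bar.
- cradle (a point): Middle of the cradle floor, clamp x 65, y 0, z 50, axes as the clamp's. Two aluminium angle rails along x from x 21 to 134, their floors at z 50, with a slot 18 mm wide between them for the end jaw; their lips stand 59.4 mm apart, are flared at the top and reach up to z 57 and out to y +-36.
- handle (a point): Middle of the fixed black handle, clamp x -49, y 0, z 107. Handle: x -58 to -40, y +-13, upright, top at z 128. Handle back to trigger front measures 52 mm at rest and 36 mm fully squeezed. A finger that presses on the handle too hides the trigger's pull from the tool's force reading.
- jaw: The sliding steel bar with the end jaw (when open x 104 to 118, y +-21, z 53 to 82) and its rubber pad; starts fully open. Its origin lies at the clamp's origin when fully open and moves along clamp -x as it closes (30 mm at most). Not to be pushed by hand: only the trigger closes it. A light spring (about 4 N) opens it when the brake is released.
- jaw_face (a point): Centre of the rubber face of the sliding end jaw, at clamp x 95, z 67 when fully open; the face is 38 wide, z 53 to 81. The rubber gives 1 mm per 18 N.
- trigger (a joint): Trigger angle, rad: 0 at rest, 0.17 fully squeezed. Pin at clamp x -10, z 12. After an idle 0.04 the bar closes about 40 mm per rad, 5 mm a stroke; let go, it springs back and the bar stays, but settles back 0.5 mm under load (18 N of clamping becomes about 9 N). Pulled 95 mm above the pin it takes 7 to 8 N with the jaw free, and 0.45 N more per newton of clamping.
- trigger_front (a point): Centre of the front face of the grey trigger, where a finger pulls it towards the handle (clamp -x); at clamp x -6, z 107 at rest, moving 16 mm in a full stroke. Trigger at rest: x -18 to -6, y +-12, z 62 to 124.
- tab_top (a point): Middle of the ribbed top of the grey release tab behind the handle, 26 x 30 mm, at clamp x -81, y 0, z 74 to 75. Pressed down 2 to 4 mm it frees the bar; that takes about 3 N with no load and 6 N at 10 N of clamping, and 15 N at 4 mm. Its front edge is 10 mm behind the handle.
- loose_half: The half cast alone on the worktop: tan plaster plinth 30 (x) x 57 (y) x 26 mm with half an arch of teeth up to z 41; 140 g, centre of mass above the origin. Origin mid underside, z up. Flat break face at x = -15; flat parallel front and heel faces at y = +28.5 and -28.5 (the front one only to x = 7, then the corner is cut). In the cradle its axes lie along the clamp's.
- seated_half: The mirror half that stands in the cradle next to the fixed jaw, 0 to 9 mm from its rubber face, free to slide along: the jaw first pushes both halves up to that face. Same sizes; origin mid underside, its flat break face at x = +15; its axes lie along the clamp's.
- loose_face (a point): Middle of the plinth's break face of the loose half, at its x -15, z 13.
- seated_face (a point): Middle of the plinth's break face of the seated half, at its x +15, z 13.
- tall_cast: Bystander: whole tan plaster cast, 64 x 63 x 37 mm, origin under its middle. Leave it.
- ceramic_jar: Bystander: white square ceramic jar, 36 x 36 x 40 mm, origin under its middle. Leave it.
Mind the look-alikes: they are no part of the job. What is shaped like the seated_half but pink is not meant.

How it is judged:
By the outcome, as a careful person would: the job done as asked, in the order asked, and still so for the second after the job is handed in, with the robot touching nothing.
It also fails if it takes over 70 s, if anything falls off the work surface, if the arm or the gripper's body presses on something with over 40 N, if the wrist force passes 120 N, or if a joint passes its speed limit or range.

ROBOT

A 6-joint arm with a two-finger parallel gripper is mounted at the origin on a cart in front of the work surface, level with it; the furniture and walls round the work are solid. World frame = base frame: x ahead of the robot, y to its left, z up, the work surface at z = 0. Lengths are in m, angles in rad, forces in N, time in s.
With the tool pointing down it reaches from about 0.325 to 0.925 m from the base axis. Payload 3.1 kg.
Tool frame: the origin (TCP) lies midway between the tips of the shut fingers; the grasp point (between the pads) lies behind it (grip_point_offset is the z of the grasp point in the tool frame, in m); z points along the fingers, y is the line along which they close (so a half turn about z gives the same grasp; the last joint's range is limited). The gripper opens to 85 mm and grips with 20 to 120 N. Pads are 22 mm wide; open, the fingers measure 114 mm over their backs; the gripper's body (76 mm by 85 mm) begins 54 mm behind the grasp point. The pads swing forward as they close: fully open they stand 13 mm farther back than shut.
Start: joints at [-1.367, 0.217, 1.613, -0, 1.311, -0.112], TCP at [0.194, -0.594, 0.231] pointing down, gripper open.
Joint ranges: [-2.75, 2.75], [-0.78, 2.1], [0.31, 2.55], [-1.13, 4.27], [0.13, 2.63], [-2.58, 2.58]. Speed limits (rad/s): [2.79, 2.79, 3.14, 3.14, 3.14, 3.14].

INTERFACE

Orientations are given as a 3x3 rotation matrix whose columns are the frame's x, y, z axes.
In Python, from workcell import read_state, read_camera, camera_params, sign_off, grip_point_offset gives the robot as it stands.
- The arm moves only by the tool servo_tool, never from a script. Its arguments are lists of equal length, an entry for each row: "rotation": the turn, a rotation vector about the tool's x, y, z in degrees, a list of three; "travel": the shift along the tool's x, y, z in mm, a list of three; "gripper": the finger opening in mm, from 0 to 85.4. A call has 1 to 8 rows; each row shifts and turns the commanded pose from where the row before left it, along the tool's axes as they then stand; what a row does not reach is not made up. A row lasts 1/8 s, in which the tool goes at most 62.5 mm and 10.7 degrees, less where a joint would pass 70% of its speed; a pose out of reach is approached as far as the arm can. A call with a gripper value outside its range is refused whole. The fingers move at their own pace and stop on an object; the grip force is fixed at half the most. Time passes only in rows, so rows that do not move let the fingers close. It gives the time, the measured TCP pose, the force, the opening and the grip force at its end, in the units of the state.
- read_state(): the state, without advancing time (a new reading comes with each control period).
- read_camera(name): name is "scene" or "top" or "wrist"; returns the picture (480x640x3 uint8, red, green, blue); there is no depth.
- camera_params(name): a dict with "K" (3x3 intrinsics, pixels), "origin" and "rotation" of the camera in the world. Camera axes: x right, y down, z forward; pixel columns grow to the right and rows downward; lengths in m; the calibration is good to about 2 mm. A picture is of the moment at which its call begins: read the wrist's pose just before it. camera_params takes no time and is no camera call; for the wrist camera it gives the pose at the moment of the call.
- sign_off(): hands the job in; it is judged then, once.
The state is a dict: "time_s": time; "qpos": joint angles; "dq": joint speeds; "tau": joint torques, N m; "tcp_pos": TCP position; "ee_rot": TCP orientation; "wrist_force": force on the tool from outside, world axes, zero at the start; "torque": the same for the moment, N m; "grip_width": finger opening in m; "grasp_force": force on a finger pad.
Only numpy, scipy, OpenCV 4.12 (cv2) and the standard library are available. Lean on these libraries where they do the work, as an engineer would, in place of code of your own. Each camera call takes 0.05 s, during which the arm holds its last target. There are 200 camera calls.

## Working session

There is one attempt and no reset: what is moved stays moved. The work goes in short steps, Python scripts to look and compute and a tool call to move; the robot and the scene stay as the last step left them, time stands still between calls to the robot, and variables do not carry over. Pictures are saved under pics/ and viewed, at most 10 in all, crops included, and the job is handed in when it is done.

Besides the shell and the picture viewer there is one more tool, called after "Call:" in YAML: its name, and indented under it one key for each argument. servo_tool: Moves the arm, as the interface text tells. Its arguments: {"type":"object","properties":{"rotation":{"type":"array"},"travel":{"type":"array"},"gripper":{"type":"array"}},"required":["rotation","travel","gripper"]}

```bash
mkdir -p pics
cat > h.py <<'E'
import numpy as np, cv2
from workcell import *
def snap(n,f,crop=None,s=1):
    im=read_camera(n)[:,:,::-1]
    np.save('pics/'+f+'.npy',im)
    if crop: x0,y0,x1,y1=crop; im=im[y0:y1,x0:x1]
    cv2.imwrite('pics/'+f+'.png',cv2.resize(im,None,fx=s,fy=s,interpolation=cv2.INTER_CUBIC))
def ray(n,u,v,P=None):
    P=P or camera_params(n); d=np.array(P['rotation'])@np.linalg.inv(P['K'])@[u,v,1]
    return np.array(P['origin']),d
def at(n,u,v,z,P=None):
    o,d=ray(n,u,v,P); return o+d*(z-o[2])/d[2]
def proj(n,X,P=None):
    P=P or camera_params(n); c=np.array(P['rotation']).T@(np.array(X)-P['origin']); p=np.array(P['K'])@c; return p[:2]/p[2]
E
python3 - <<'E'
from h import *
snap('top','top0');snap('scene','scene0')
for n in('top','scene','wrist'):
    p=camera_params(n);print(n,np.round(p['origin'],3),np.round(p['rotation'],3).tolist(),np.round(p['K'],1).tolist())
s=read_state();print(s['time_s'],s['wrist_force'],s['grip_width'],grip_point_offset,np.round(s['ee_rot'],3))
E
```

```text
top [0.426 0.179 0.945] [[-0.018, -0.993, 0.119], [-1.0, 0.017, -0.011], [0.009, -0.119, -0.993]] [[478.0, 0.0, 319.9], [0.0, 478.0, 235.3], [0.0, 0.0, 1.0]]
scene [ 0.258 -0.346  0.739] [[0.863, -0.381, 0.333], [-0.506, -0.625, 0.595], [-0.018, -0.681, -0.732]] [[620.2, 0.0, 321.8], [0.0, 620.2, 236.6], [0.0, 0.0, 1.0]]
wrist [ 0.269 -0.57   0.373] [[0.31, -0.904, -0.295], [-0.951, -0.295, -0.095], [-0.001, 0.31, -0.951]] [[417.4, 0.0, 315.5], [0.0, 417.4, 239.5], [0.0, 0.0, 1.0]]
0.1 [ 0.20222116 -0.24454799 -0.53813077] 0.08555612494198166 -0.0187 [[ 0.951  0.311 -0.   ]
 [ 0.311 -0.951  0.002]
 [ 0.    -0.002 -1.   ]]
```

View pics/top0.png

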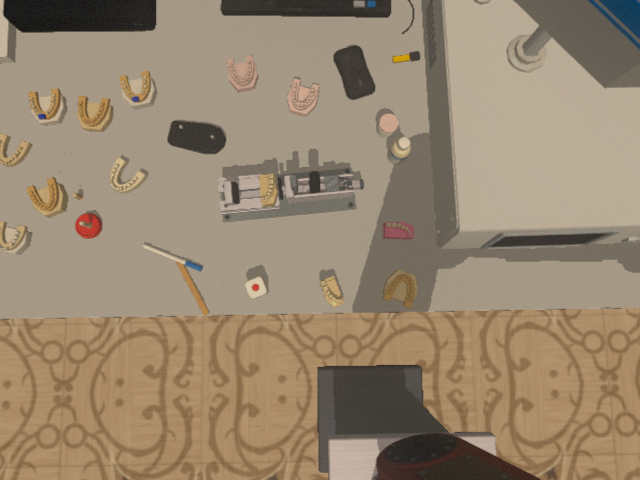

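View pics/scene0.png

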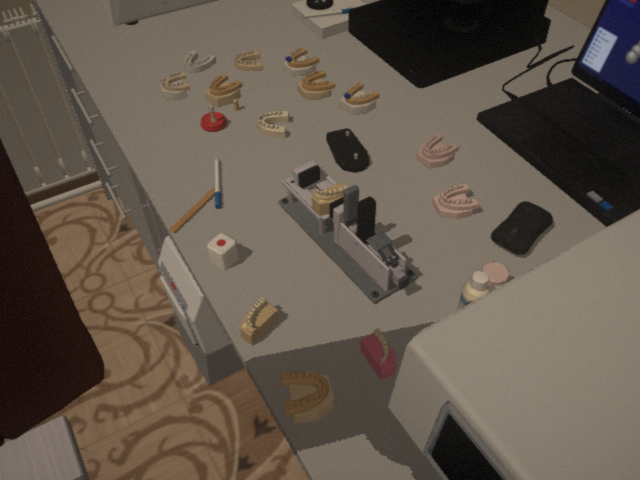

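The top view shows these candidates for the loose half:
- (331,291): tan half cast, the only tan half standing alone, so this is my choice.
- (398,231): pink half, rejected.
- (401,290): whole tan tall cast, rejected.
- (125,175): pale whole arch, rejected.

The seated half is at (268,190). The clamp runs from about (220,195) to (355,185), with its end jaw on the left. Next is a close crop to check this.

Run:
```python
from h import *
im=np.load('pics/top0.npy')
a=cv2.resize(im[155:235,205:375],None,fx=4.7,fy=4.7,interpolation=cv2.INTER_CUBIC)  # clamp
b=cv2.resize(im[265:315,300:385],None,fx=4.4,fy=4.4,interpolation=cv2.INTER_CUBIC)
im2=np.load('pics/scene0.npy')
c=cv2.resize(im2[290:350,225:295],None,fx=3.6,fy=3.6,interpolation=cv2.INTER_CUBIC)
out=np.zeros((600,800,3),np.uint8)
out[:a.shape[0],:a.shape[1]]=a[:, :800]
out[378:378+b.shape[0],:b.shape[1]]=b
out[378:378+c.shape[0],400:400+c.shape[1]]=c[:600-378]if c.shape[0]>222 else c
cv2.imwrite('pics/c1.png',out)
```

```text
(no output)
```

View pics/c1.png

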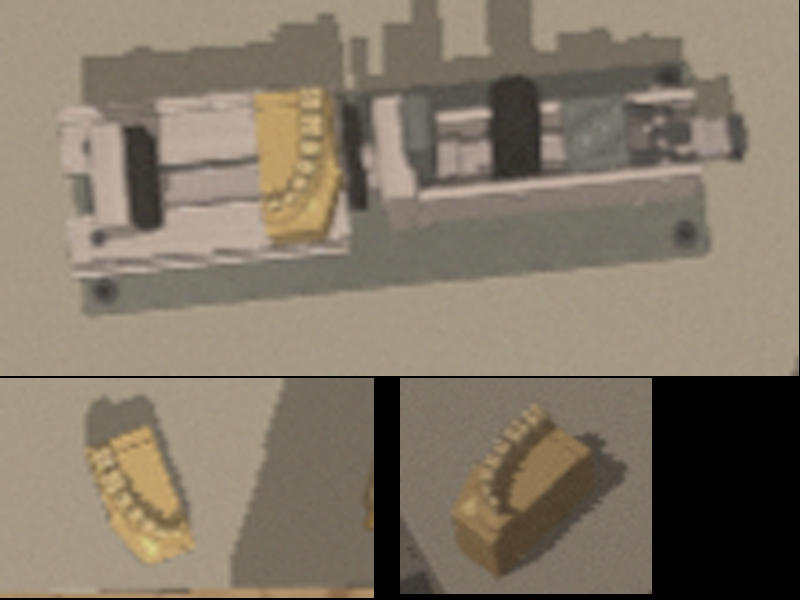

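The crop shows the clamp's near base edge running from (223,222) to (356,209) in the top image. The seated half's break face points left, towards the jaw. The tan loose half lies with its break edge from (334,276) to (343,304), its front end at the bottom of the image, and its axes about 12° from the clamp's. It is the right piece.

Run:
```python
from h import *
a=at('top',205+85/4.7,155+315/4.7,.008); b=at('top',205+708/4.7,155+252/4.7,.008)
print('base corners',a,b,np.linalg.norm(a-b)); d=(a-b)/np.linalg.norm(a-b); ey=np.array([d[1],-d[0],0]) ; ey=-ey if ey[0]>0 else ey
o=b+d*.128-ey*.042; print('clamp o',o,'yaw',np.degrees(np.arctan2(d[1],d[0])))
p=[at('top',300+u/4.4,265+(v-378)/4.4,.026) for u,v in((150,425),(190,548),(88,450))]
print(p); e=p[1]-p[0]; print(np.linalg.norm(e), 'loose yaw', np.degrees(np.arctan2(e[1],e[0]))-90+0)
ey=e/np.linalg.norm(e); ex=np.array([ey[1],-ey[0],0]); print('loose o',(p[0]+p[1])/2+.015*ex,ex)
```

```text
base corners [0.56780996 0.35902961 0.008     ] [0.59037573 0.09619735 0.008     ] 0.26379919206429236
clamp o [0.62127247 0.22732092 0.008     ] yaw 94.907163187372
[array([0.45761997, 0.14259843, 0.026     ]), array([0.40426882, 0.12642899, 0.026     ]), array([0.44725867, 0.16979533, 0.026     ])]
0.0557476075417239 loose yaw -253.1392090672112
loose o [0.42659368 0.14886889 0.026     ] [-0.29004735  0.9570123   0.        ]
```

Call:
servo_tool:
  rotation:
    - [0, 0, 0]
    - [0, 0, 0]
    - [0, 0, 0]
    - [0, 0, 0]
    - [0, 0, 0]
    - [0, 0, 0]
    - [0, 0, 0]
    - [0, 0, 0]
  travel:
    - [35, -49, 6]
    - [35, -49, 6]
    - [35, -49, 6]
    - [35, -49, 6]
    - [35, -49, 6]
    - [35, -49, 6]
    - [35, -49, 6]
    - [35, -49, 6]
  gripper: [85, 85, 85, 85, 85, 85, 85, 85]

```text
time_s: 1.1
tcp_pos: [0.3386, -0.1326, 0.183]
ee_rot: [[0.951, 0.31, 0.001], [0.31, -0.951, -0.0], [0.001, 0.0, -1.0]]
wrist_force: [1.5, 0.5, 0.2]
grip_width: 0.085
grasp_force: 0.0
```

Call:
servo_tool:
  rotation:
    - [0, 0, 0]
    - [0, 0, 0]
    - [0, 0, 0]
    - [0, 0, 0]
    - [0, 0, 0]
    - [0, 0, -9.9]
    - [0, 0, -9.9]
    - [0, 0, -9.9]
  travel:
    - [35, -49, 6]
    - [35, -49, 6]
    - [35, -49, 6]
    - [35, -49, 6]
    - [35, -49, 6]
    - [0, 0, 0]
    - [0, 0, 0]
    - [0, 0, 0]
  gripper: [85, 85, 85, 85, 85, 85, 85, 85]

```text
time_s: 2.1
tcp_pos: [0.4282, 0.153, 0.1527]
ee_rot: [[0.667, 0.745, -0.001], [0.745, -0.667, -0.0], [-0.001, -0.001, -1.0]]
wrist_force: [-0.4, -0.2, 1.0]
grip_width: 0.0845
grasp_force: 0.0
```

Call:
servo_tool:
  rotation:
    - [0, 0, -9.9]
    - [0, 0, -9.9]
    - [0, 0, -9.9]
    - [0, 0, -9.9]
    - [0, 0, -9.9]
    - [0, 0, -9.9]
    - [0, 0, 0]
  travel:
    - [0, 0, 0]
    - [0, 0, 0]
    - [0, 0, 0]
    - [0, 0, 0]
    - [0, 0, 0]
    - [0, 0, 0]
    - [0, 0, 0]
  gripper: [85, 85, 85, 85, 85, 85, 85]

```text
time_s: 2.98
tcp_pos: [0.4284, 0.1526, 0.1529]
ee_rot: [[-0.294, 0.956, -0.001], [0.956, 0.294, -0.0], [0.0, -0.001, -1.0]]
wrist_force: [0.2, -0.2, 1.0]
grip_width: 0.085
grasp_force: 0.0
```

Run:
```python
from h import *
import pickle
P=camera_params('wrist');pickle.dump(P,open('P1.pkl','wb'))
snap('wrist','w1',s=1.25)
s=read_state();print(s['time_s'],s['tcp_pos'],np.round(s['ee_rot'],3).tolist(),s['wrist_force'],np.round(P['origin'],4))
```

```text
3.025 [0.4284499  0.15264613 0.15295651] [[-0.293, 0.956, -0.001], [0.956, 0.293, -0.0], [0.0, -0.001, -1.0]] [-0.67417614 -0.68425534 -0.73720332] [0.4044 0.228  0.2961]
```

View pics/w1.png

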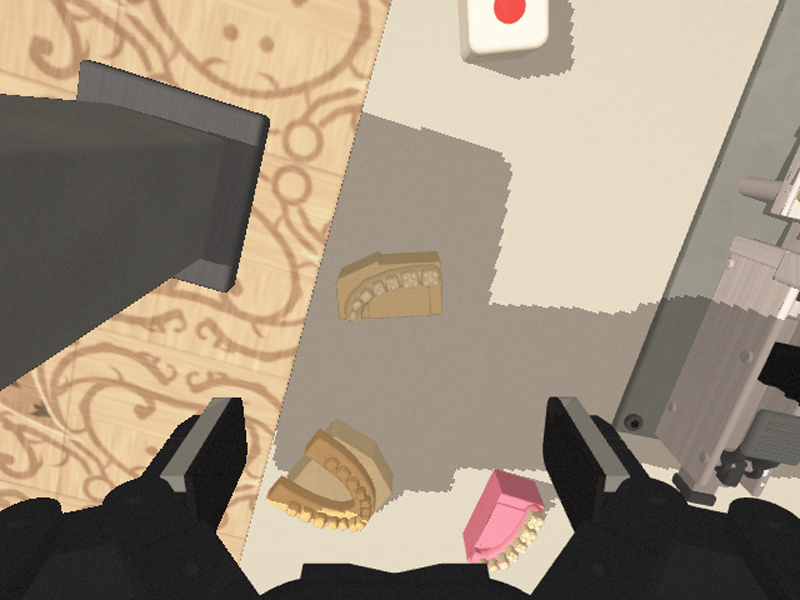

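The loose half is seen in the wrist view around (390,290). Its break edge runs along the bottom from (341,319) to (441,314), with the heel at the right. I'll enlarge it to read the corners.

Run:
```python
from h import *
im=np.load('pics/w1.npy')[190:270,260:365]
cv2.imwrite('pics/w1c.png',cv2.resize(cv2.convertScaleAbs(im,alpha=1.6),None,fx=7,fy=7,interpolation=cv2.INTER_CUBIC))
```

```text
(no output)
```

View pics/w1c.png

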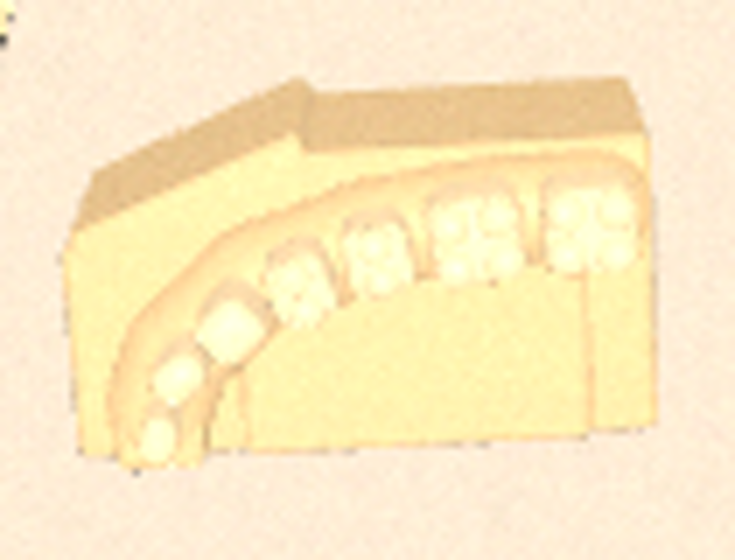

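Run:
```python
from h import *
import pickle
from scipy.optimize import least_squares
P=pickle.load(open('P1.pkl','rb'))
px=np.array([(657,427),(82,455),(648,136),(68,238),(627,78)]); uv=(px+.5)/7-.5+[260,190]
M=np.array([(-15,-28.5,26),(-15,28.5,26),(15,-28.5,26),(7,28.5,26),(15,-28.5,0)])/1000
def f(p):
    c,s=np.cos(p[2]),np.sin(p[2]); R=np.array([[c,-s,0],[s,c,0],[0,0,1]])
    return np.concatenate([proj('wrist',R@m+[p[0],p[1],0],P)-q for m,q in zip(M,uv)])
r=least_squares(f,[.4266,.149,np.radians(107)]);print(r.x,np.degrees(r.x[2]),np.round(r.fun,1))
s=read_state();R=np.array(s['ee_rot']);th=r.x[2];ex=np.array([np.cos(th),np.sin(th),0])
t=np.array([r.x[0],r.x[1],.005])-.004*ex; print('target',t,'tool travel mm',R.T@(t-s['tcp_pos'])*1000,'tool yaw',np.degrees(np.arctan2(R[1,0],R[0,0])))
```

```text
[0.42573447 0.14749275 1.91355423] 109.63858127589052 [ 0.1  0.6 -0.4  0.1  0.7 -0.3 -1.   0.4  0.7 -0.7]
target [0.42707882 0.14372542 0.005     ] tool travel mm [ -8.13842448  -3.81678743 147.95872912] tool yaw 107.0266388387465
```

The fit is sub-pixel: loose half at (425.7, 147.5) mm, yaw 109.6°. I'll align, descend and grip it by its front and heel faces.

Call:
servo_tool:
  rotation:
    - [0, 0, -2.6]
    - [0, 0, 0]
    - [0, 0, 0]
    - [0, 0, 0]
    - [0, 0, 0]
    - [0, 0, 0]
  travel:
    - [-8.1, -3.8, 0]
    - [0, 0, 40]
    - [0, 0, 40]
    - [0, 0, 35]
    - [0, 0, 23]
    - [0, 0, 10]
  gripper: [85, 85, 85, 85, 85, 85]

```text
time_s: 3.78
tcp_pos: [0.4262, 0.1436, 0.0038]
ee_rot: [[-0.337, 0.942, -0.003], [0.942, 0.337, -0.001], [0.001, -0.003, -1.0]]
wrist_force: [0.0, -0.4, 0.2]
grip_width: 0.085
grasp_force: 0.0
```

Call:
servo_tool:
  rotation:
    - [0, 0, 0]
    - [0, 0, 0]
    - [0, 0, 0]
    - [0, 0, 0]
    - [0, 0, 0]
    - [0, 0, 0]
    - [0, 0, 0]
  travel:
    - [0, 0, 0]
    - [0, 0, 0]
    - [0, 0, 0]
    - [0, 0, 0]
    - [0, 0, 0]
    - [0, 0, 0]
    - [0, 0, 0]
  gripper: [70, 50, 50, 50, 50, 50, 50]

```text
time_s: 4.65
tcp_pos: [0.4291, 0.1441, 0.0066]
ee_rot: [[-0.338, 0.941, 0.003], [0.941, 0.338, 0.0], [-0.0, 0.003, -1.0]]
wrist_force: [-0.3, -0.1, 6.1]
grip_width: 0.0553
grasp_force: 65.5
```

Call:
servo_tool:
  rotation:
    - [0, 0, 0]
    - [0, 0, 0]
    - [0, 0, 0]
    - [0, 0, 0]
    - [0, 0, 0]
    - [0, 0, 0]
    - [0, 0, 7.4]
    - [0, 0, 7.4]
  travel:
    - [0, 0, -5]
    - [0, 0, -20]
    - [0, 0, -35]
    - [20, 30, -35]
    - [25, 35, -30]
    - [20, 30, -20]
    - [12, 27, -10]
    - [0, 0, 0]
  gripper: [50, 50, 50, 50, 50, 50, 50, 50]

```text
time_s: 5.65
tcp_pos: [0.5179, 0.2592, 0.1614]
ee_rot: [[-0.084, 0.996, 0.002], [0.996, 0.084, 0.001], [0.001, 0.003, -1.0]]
wrist_force: [0.0, -0.8, -2.1]
grip_width: 0.0553
grasp_force: 64.6
```

Call:
servo_tool:
  rotation:
    - [0, 0, 0]
    - [0, 0, 0]
  travel:
    - [0, 0, 0]
    - [0, 0, 0]
  gripper: [50, 50]

```text
time_s: 5.9
tcp_pos: [0.5152, 0.2571, 0.1593]
ee_rot: [[-0.089, 0.996, -0.002], [0.996, 0.089, -0.001], [-0.001, -0.002, -1.0]]
wrist_force: [0.8, -0.2, -1.5]
grip_width: 0.0555
grasp_force: 64.6
```

Run:
```python
from h import *
import pickle
P=camera_params('wrist');s=read_state();pickle.dump((P,s),open('P2.pkl','wb'))
snap('wrist','w2',s=1.25)
print(s['time_s'],s['tcp_pos'],np.round(s['ee_rot'],3).tolist(),s['wrist_force'],s['grip_width'],np.round(P['origin'],4))
```

```text
5.9 [0.51519966 0.25712803 0.15929787] [[-0.089, 0.996, -0.002], [0.996, 0.089, -0.001], [-0.001, -0.002, -1.0]] [ 0.84960793 -0.21691035 -1.49323816] 0.05550661676522158 [0.5077 0.3358 0.3025]
```

View pics/w2.png

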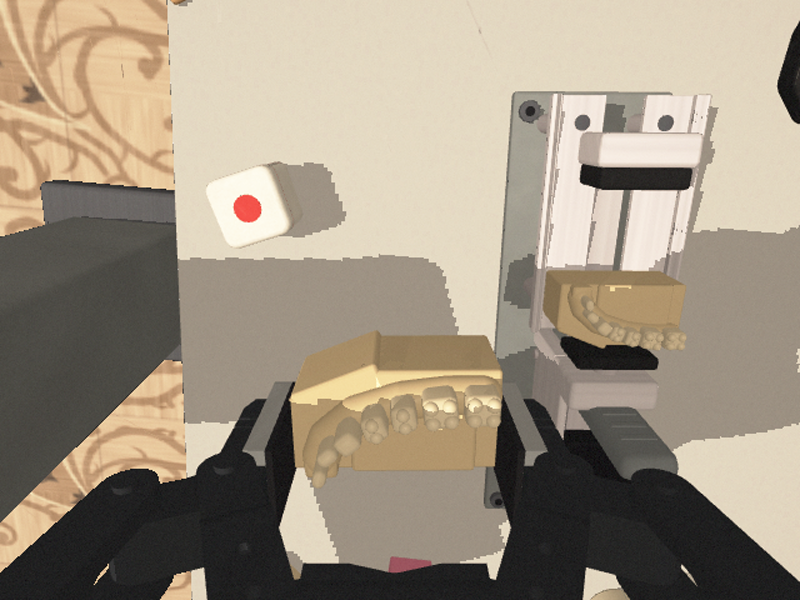

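The half sits squarely in the fingers at (395,400). The clamp is at the right: base corner about (514,94), jaw top about (640,150), seated half's break face about (615,280). I'll enlarge it.

Run:
```python
from h import *
im=np.load('pics/w2.npy'); o=np.zeros((600,800,3),np.uint8)
f=lambda c:cv2.resize(c,None,fx=4,fy=4,interpolation=cv2.INTER_CUBIC)
o[:332,:720]=f(im[72:155,395:575]); o[334:598,:560]=f(cv2.convertScaleAbs(im[212:278,425:565],alpha=1.3))
cv2.imwrite('pics/w2c.png',o)
```

```text
(no output)
```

View pics/w2c.png

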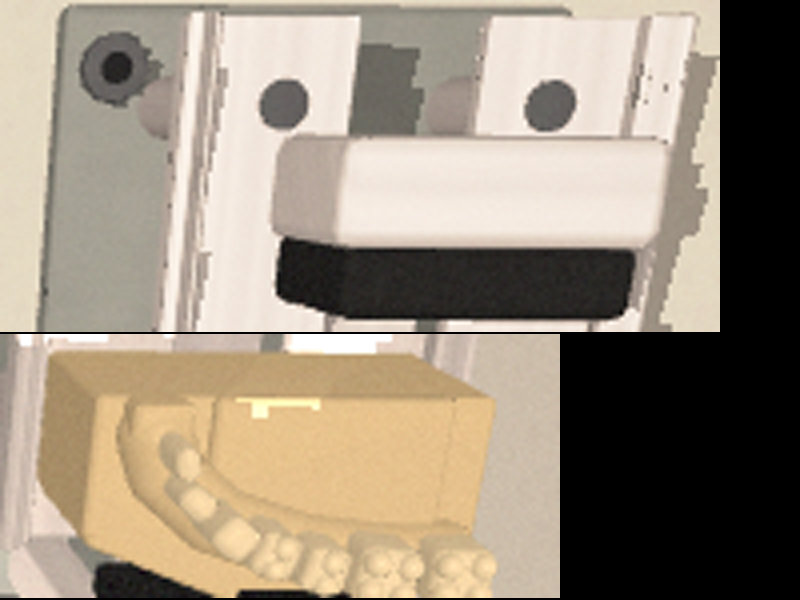

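Run:
```python
from h import *
import pickle
from scipy.optimize import least_squares
P,s=pickle.load(open('P2.pkl','rb'))
rz=lambda t:np.array([[np.cos(t),-np.sin(t),0],[np.sin(t),np.cos(t),0],[0,0,1]])
A=[(62,8,138,42,8),(361,16,134,9,50),(487,16,134,-9,50),(188,14,134,36,57),(697,16,134,-36,57),(345,138,118,21,82),(668,138,118,-21,82),(338,246,104,21,82),(656,246,104,-21,82),(350,316,95,19,81),(630,316,95,-19,81)]
A=np.array(A,float); ua=(A[:,:2]+.5)/4-.5+[395,72]
B=np.array([(97,396,15,28.5,76),(494,400,15,-28.5,76),(48,353,15,28.5,50),(418,354,15,-28.5,50)],float); ub=(B[:,:2]-[0,334]+.5)/4-.5+[425,212]
def f(p):
    R=rz(p[2]);o=[p[0],p[1],0]
    r=[proj('wrist',R@(m/1000)+o,P)-q for m,q in zip(A[:,2:],ua)]
    r+=[proj('wrist',R@((m+[p[3]*1000,0,0])/1000)+o,P)-q for m,q in zip(B[:,2:],ub)]
    return np.concatenate(r)
r=least_squares(f,[.621,.227,np.radians(95),.04],loss='soft_l1');c=r.x
print('clamp',c,np.degrees(c[2]));print(np.round(f(c).reshape(-1,2),1).tolist())
H=np.array([(498,470,-15,-28.5,26),(295,468,-15,28.5,26),(502,371,15,-28.5,26),(291,404,7,28.5,26),(491,335,15,-28.5,0)],float)
uh=(H[:,:2]+.5)/1.25-.5
g=lambda p:np.concatenate([proj('wrist',rz(p[3])@(m/1000)+p[:3],P)-q for m,q in zip(H[:,2:],uh)])
q=least_squares(g,[.51,.26,.154,np.radians(95)]);h=q.x
print('held',h,np.degrees(h[3]),np.round(q.fun,1))
R=np.array(s['ee_rot']);print('held in tool mm',R.T@(h[:3]-s['tcp_pos'])*1000)
# move: loose origin to clamp (sx+15+3+15, 0, 50)
C=rz(c[2]);T=C@[c[3]+.033,0,.05]+[c[0],c[1],0]
print('held in clamp',C.T@(h[:3]-[c[0],c[1],0])*1000,'dworld',T-h[:3],'tool mm',R.T@(T-h[:3])*1000,'dyaw',np.degrees(c[2]-h[3]))
np.save('clamp.npy',c)
```

```text
clamp [0.62153165 0.22588243 1.65819079 0.03702653] 95.00733365715155
[[0.4, -0.9], [-0.3, -0.2], [0.1, -0.2], [-1.5, -0.6], [2.8, -0.9], [0.1, -0.5], [3.0, -0.4], [-1.6, 1.1], [0.9, 1.2], [-3.5, 1.2], [-0.7, 1.3], [0.3, 0.8], [1.9, 0.0], [-0.0, -0.3], [-1.2, -0.4]]
held [0.51483169 0.25963745 0.15175387 1.66946717] 95.65342314576398 [ 0.2 -0.8  0.8  2.   1.7  1.1 -0.5 -2.3 -2.7  0.2]
held in tool mm [ 2.53652454 -0.12786599  7.54282799]
held in clamp [ 42.93931699 103.34648848 151.75386642] dworld [ 0.10058781  0.03600425 -0.10175387] tool mm [ 27.00148354 103.60147907 101.51707495] dyaw -0.6460894886124369
```

Call:
servo_tool:
  rotation:
    - [0, 0, 0]
    - [0, 0, 0]
    - [0, 0, 0]
    - [0, 0, 0]
    - [0, 0, 0]
    - [0, 0, 0]
    - [0, 0, 0]
    - [0, 0, 0]
  travel:
    - [8, 26, 0]
    - [10, 40, 0]
    - [10, 30, 0]
    - [0, 7.6, 20]
    - [0, 0, 30]
    - [0, 0, 20]
    - [0, 0, 10]
    - [0, 0, 0]
  gripper: [50, 50, 50, 50, 50, 50, 50, 50]

```text
time_s: 6.95
tcp_pos: [0.616, 0.2941, 0.0791]
ee_rot: [[-0.087, 0.996, -0.002], [0.996, 0.087, -0.001], [-0.001, -0.002, -1.0]]
wrist_force: [0.1, 0.3, -1.7]
grip_width: 0.0556
grasp_force: 64.6
```

Call:
servo_tool:
  rotation:
    - [0, 0, 0]
    - [0, 0, 0]
    - [0, 0, 0]
  travel:
    - [0, 0, 0]
    - [0, 0, 0]
    - [0, 0, 0]
  gripper: [50, 50, 50]

```text
time_s: 7.32
tcp_pos: [0.6177, 0.2948, 0.0814]
ee_rot: [[-0.087, 0.996, 0.002], [0.996, 0.087, 0.001], [0.0, 0.002, -1.0]]
wrist_force: [-0.3, -0.1, -1.9]
grip_width: 0.0556
grasp_force: 64.6
```

Run:
```python
from h import *
import pickle
P=camera_params('wrist');s=read_state();pickle.dump((P,s),open('P3.pkl','wb'))
snap('wrist','w3',crop=(140,60,500,440),s=1.55)
c=np.load('clamp.npy');t=c[2];C=np.array([[np.cos(t),-np.sin(t),0],[np.sin(t),np.cos(t),0],[0,0,1]])
R=np.array(s['ee_rot']);print('tcp in clamp',C.T@(s['tcp_pos']-np.array([c[0],c[1],0]))*1000,'yaw',np.degrees(np.arctan2(R[1,0],R[0,0])),s['wrist_force'],s['time_s'],np.round(R[:,2],4))
```

```text
tcp in clamp [68.98388852 -2.1841164  81.40456385] yaw 94.99859589792848 [-0.2959043  -0.10586194 -1.94251641] 7.325 [ 1.7e-03  6.0e-04 -1.0e+00]
```

View pics/w3.png

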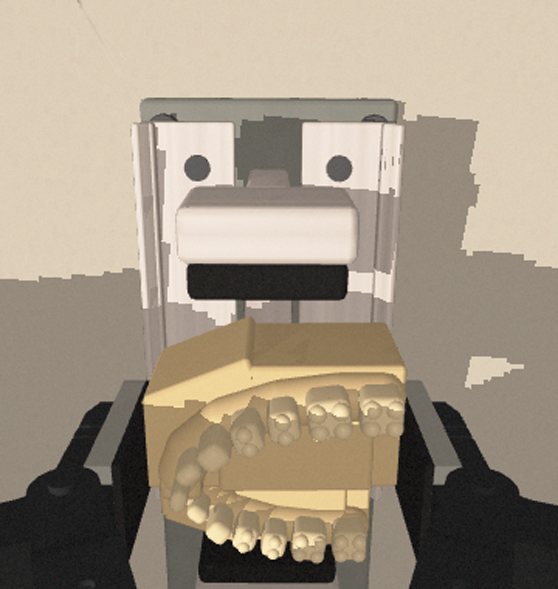

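The held half is centred at about (275,430) and the cradle centreline is at 268, so the half sits about 2 mm too far right (clamp -y). I'll check the sway before correcting.

Call:
servo_tool:
  rotation:
    - [0, 0, 0]
  travel:
    - [0.5, -2, 0]
  gripper: [50]

```text
time_s: 7.5
tcp_pos: [0.6152, 0.2949, 0.0806]
ee_rot: [[-0.087, 0.996, 0.001], [0.996, 0.087, 0.0], [0.0, 0.001, -1.0]]
wrist_force: [-0.5, 0.4, -2.4]
grip_width: 0.0557
grasp_force: 64.6
```

```bash
cat >> h.py <<'E'
def clampf():
    c=np.load('clamp.npy');t=c[2];C=np.array([[np.cos(t),-np.sin(t),0],[np.sin(t),np.cos(t),0],[0,0,1]])
    s=read_state();return C.T@(s['tcp_pos']-np.array([c[0],c[1],0]))*1000, C.T@s['wrist_force'], s
E
python3 - <<'E'
from h import *
for i in range(8):
    p,f,s=clampf();print(round(s['time_s'],3),np.round(p,2),np.round(f,1));read_camera('wrist')
E
```

```text
7.5 [69.31  0.28 80.64] [ 0.5  0.4 -2.4]
7.55 [69.4   0.83 80.36] [-0.3  0.5 -1.9]
7.6 [69.38  0.81 80.28] [-0.6 -0.4 -1.6]
7.65 [69.33  0.69 80.24] [ 1.2 -0.7 -3.1]
7.7 [69.3   0.64 80.25] [-0.  -0.3 -2.4]
7.75 [69.31  0.58 80.23] [ 0.8  0.4 -1.2]
7.8 [69.27  0.51 80.26] [ 0.6 -0.4 -1.4]
7.85 [69.27  0.49 80.25] [-0.3  0.2 -2.3]
```

Call:
servo_tool:
  rotation:
    - [0, 0, 0]
    - [0, 0, 0]
    - [0, 0, 0]
    - [0, 0, 0]
  travel:
    - [0, 0.4, 6]
    - [0, 0, 6]
    - [0, 0, 4]
    - [0, 0, 2]
  gripper: [50, 50, 50, 50]

```text
time_s: 8.4
tcp_pos: [0.615, 0.2947, 0.0615]
ee_rot: [[-0.087, 0.996, -0.001], [0.996, 0.087, -0.0], [-0.0, -0.001, -1.0]]
wrist_force: [-0.5, 0.5, -1.7]
grip_width: 0.0557
grasp_force: 64.6
```

Call:
servo_tool:
  rotation:
    - [0, 0, 0]
    - [0, 0, 0]
    - [0, 0, 0]
  travel:
    - [0, 0, 2]
    - [0, 0, 1.5]
    - [0, 0, 0]
  gripper: [50, 50, 50]

```text
time_s: 8.78
tcp_pos: [0.6154, 0.2949, 0.0588]
ee_rot: [[-0.087, 0.996, -0.0], [0.996, 0.087, -0.0], [-0.0, -0.0, -1.0]]
wrist_force: [0.5, 0.1, -1.4]
grip_width: 0.0558
grasp_force: 64.6
```

Run:
```python
from h import *
for i in range(3):
    p,f,s=clampf();print(round(s['time_s'],3),np.round(p,2),np.round(f,1));read_camera('wrist')
```

```text
8.775 [69.27  0.11 58.75] [ 0.1 -0.5 -1.4]
8.825 [6.929e+01 3.000e-02 5.890e+01] [ 0.1 -0.1 -1. ]
8.875 [69.3  -0.07 58.99] [-0.4 -0.3 -1.4]
```

Call:
servo_tool:
  rotation:
    - [0, 0, 0]
    - [0, 0, 0]
    - [0, 0, 0]
  travel:
    - [0, 0, 1]
    - [0, 0, 0.7]
    - [0, 0, 0]
  gripper: [50, 50, 50]

```text
time_s: 9.3
tcp_pos: [0.6153, 0.2948, 0.057]
ee_rot: [[-0.087, 0.996, -0.0], [0.996, 0.087, -0.0], [-0.0, -0.0, -1.0]]
wrist_force: [0.5, -0.2, -2.2]
grip_width: 0.0557
grasp_force: 64.6
```

Call:
servo_tool:
  rotation:
    - [0, 0, 0]
    - [0, 0, 0]
  travel:
    - [0, 0, 0.7]
    - [0, 0, 0]
  gripper: [50, 50]

```text
time_s: 9.55
tcp_pos: [0.6155, 0.2949, 0.0568]
ee_rot: [[-0.087, 0.996, 0.0], [0.996, 0.087, 0.0], [-0.0, 0.0, -1.0]]
wrist_force: [-1.0, -0.4, -0.8]
grip_width: 0.0555
grasp_force: 64.7
```

Call:
servo_tool:
  rotation:
    - [0, 0, 0]
    - [0, 0, 0]
  travel:
    - [0, 0, 0.7]
    - [0, 0, 0]
  gripper: [50, 50]

```text
time_s: 9.8
tcp_pos: [0.6155, 0.2949, 0.0567]
ee_rot: [[-0.087, 0.996, -0.0], [0.996, 0.087, -0.0], [-0.0, -0.0, -1.0]]
wrist_force: [-3.1, -1.8, 4.0]
grip_width: 0.0553
grasp_force: 65.4
```

Call:
servo_tool:
  rotation:
    - [0, 0, 0]
    - [0, 0, 0]
    - [0, 0, 0]
    - [0, 0, 0]
    - [0, 0, 0]
  travel:
    - [0, 0, -0.7]
    - [0, 0, 0]
    - [0, 0, 0]
    - [0, 0, 0]
    - [0, 0, 0]
  gripper: [56, 64, 72, 76, 76]

```text
time_s: 10.42
tcp_pos: [0.6155, 0.2949, 0.0563]
ee_rot: [[-0.087, 0.996, 0.0], [0.996, 0.087, 0.0], [0.0, 0.0, -1.0]]
wrist_force: [0.3, -1.1, 0.9]
grip_width: 0.076
grasp_force: 0.0
```

Call:
servo_tool:
  rotation:
    - [0, 0, 0]
    - [0, 0, 0]
    - [0, 0, 0]
    - [0, 0, 0]
    - [0, 0, 0]
    - [0, 0, 0]
  travel:
    - [0, 0, -3]
    - [0, 0, -10]
    - [0, 0, -25]
    - [0, 0, -30]
    - [0, 0, -25]
    - [0, 0, 0]
  gripper: [76, 76, 76, 50, 10, 0]

```text
time_s: 11.18
tcp_pos: [0.6179, 0.2958, 0.1537]
ee_rot: [[-0.087, 0.996, 0.007], [0.996, 0.087, 0.003], [0.002, 0.007, -1.0]]
wrist_force: [0.4, 0.2, -0.2]
grip_width: 0.0216
grasp_force: 0.0
```

Run:
```python
from h import *
import pickle
P=camera_params('wrist');p,f,s=clampf();pickle.dump((P,s),open('P4.pkl','wb'))
snap('wrist','w4',crop=(140,0,500,440),s=1.35)
print(round(s['time_s'],3),np.round(p,2),np.round(f,1),s['grip_width'])
```

```text
11.175 [ 69.98  -2.47 153.7 ] [ 0.2 -0.4 -0.2] 0.021628809739798225
```

View pics/w4.png

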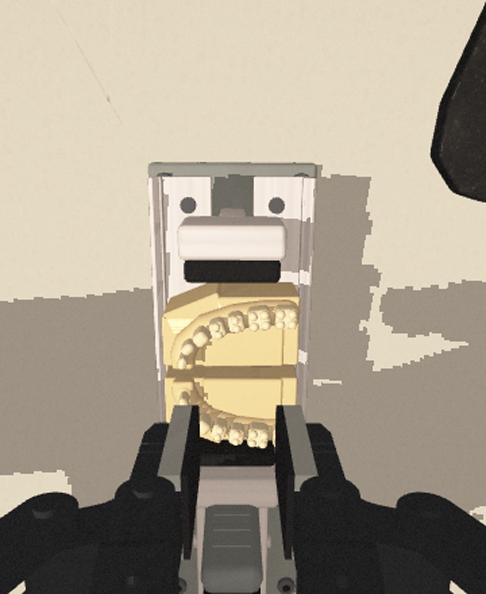

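Both halves stand in the cradle between the lips, with the loose one at (230,325), the seated one at (230,400), and a gap of a few mm at v≈372. Next I move the shut fingers in front of the trigger.

Call:
servo_tool:
  rotation:
    - [0, 0, 0]
    - [0, 0, 0]
    - [0, 0, 0]
    - [0, 0, 0]
    - [0, 0, 0]
    - [0, 0, 0]
    - [0, 0, 0]
  travel:
    - [-15, 0, 0]
    - [-25, 0, 0]
    - [-12, 0, 10]
    - [0, 0, 20]
    - [0, 0, 17]
    - [0, 0, 0]
    - [0, 0, 0]
  gripper: [0, 0, 0, 0, 0, 0, 0]

```text
time_s: 12.1
tcp_pos: [0.6199, 0.2437, 0.1021]
ee_rot: [[-0.088, 0.996, -0.0], [0.996, 0.088, 0.0], [0.0, -0.0, -1.0]]
wrist_force: [0.0, -0.2, 0.3]
grip_width: -0.0
grasp_force: 0.0
```

Run:
```python
from h import *
for i in range(3):
    p,f,s=clampf();print(round(s['time_s'],3),np.round(p,2),np.round(f,1),s['grip_width'],np.round(s['ee_rot'][:,2],3));read_camera('wrist')
```

```text
12.1 [1.7870e+01 1.0000e-01 1.0212e+02] [-0.2  0.   0.3] -4.130827897338154e-05 [-0.  0. -1.]
12.15 [ 17.9   -0.39 102.87] [-0.2  0.4 -0.7] -0.00014547649283227907 [ 0.001  0.    -1.   ]
12.2 [ 17.89  -0.62 103.28] [ 1.3 -0.1 -0.4] 0.0001991522746452982 [ 0.002  0.001 -1.   ]
```

Call:
servo_tool:
  rotation:
    - [0, 0, 0]
    - [0, 0, 0]
    - [0, 0, 0]
    - [0, 0, 0]
    - [0, 0, 0]
    - [0, 0, 0]
    - [0, 0, 0]
  travel:
    - [-5, 0, -2]
    - [-5, 0, 0]
    - [-3, 0, 0]
    - [-3, 0, 0]
    - [-3, 0, 0]
    - [-3, 0, 0]
    - [0, 0, 0]
  gripper: [0, 0, 0, 0, 0, 0, 0]

```text
time_s: 13.12
tcp_pos: [0.6221, 0.2225, 0.1049]
ee_rot: [[-0.087, 0.996, 0.001], [0.996, 0.087, 0.003], [0.003, 0.001, -1.0]]
wrist_force: [-0.2, 4.9, 1.6]
grip_width: -0.0001
grasp_force: 2.6
```

Run:
```python
from h import *
for i in range(4):
    p,f,s=clampf();print(round(s['time_s'],3),np.round(p,2),np.round(f,1));read_camera('wrist')
```

```text
13.125 [ -3.44  -0.25 104.92] [ 4.9 -0.2  1.6]
13.175 [ -3.42  -0.26 104.95] [4.9 0.  1.9]
13.225 [ -3.41  -0.24 104.93] [ 3.9 -0.1  2.1]
13.275 [ -3.41  -0.27 104.95] [4.4 0.1 2.2]
```

Call:
servo_tool:
  rotation:
    - [0, 0, 0]
    - [0, 0, 0]
  travel:
    - [-2, 0, 0]
    - [-2, 0, 0]
  gripper: [0, 0]

```text
time_s: 13.58
tcp_pos: [0.6224, 0.219, 0.1048]
ee_rot: [[-0.087, 0.996, 0.001], [0.996, 0.087, 0.003], [0.003, 0.001, -1.0]]
wrist_force: [0.4, 6.2, 0.1]
grip_width: -0.0001
grasp_force: 3.3
```

Call:
servo_tool:
  rotation:
    - [0, 0, 0]
    - [0, 0, 0]
  travel:
    - [-1, 0, 0]
    - [-1, 0, 0]
  gripper: [0, 0]

```text
time_s: 13.82
tcp_pos: [0.6225, 0.2171, 0.1046]
ee_rot: [[-0.087, 0.996, 0.001], [0.996, 0.087, 0.004], [0.004, 0.001, -1.0]]
wrist_force: [0.2, 7.2, 0.5]
grip_width: -0.0005
grasp_force: 3.4
```

Call:
servo_tool:
  rotation:
    - [0, 0, 0]
    - [0, 0, 0]
  travel:
    - [-1, 0, 0]
    - [-1, 0, 0]
  gripper: [0, 0]

```text
time_s: 14.08
tcp_pos: [0.6226, 0.2153, 0.1044]
ee_rot: [[-0.087, 0.996, 0.001], [0.996, 0.087, 0.004], [0.004, 0.001, -1.0]]
wrist_force: [0.2, 9.2, -0.6]
grip_width: -0.0001
grasp_force: 4.3
```

Call:
servo_tool:
  rotation:
    - [0, 0, 0]
  travel:
    - [0, 0, 0]
  gripper: [0]

```text
time_s: 14.2
tcp_pos: [0.6226, 0.2154, 0.1044]
ee_rot: [[-0.087, 0.996, 0.001], [0.996, 0.087, 0.004], [0.004, 0.001, -1.0]]
wrist_force: [-0.2, 7.2, -0.0]
grip_width: -0.0004
grasp_force: 3.6
```

Run:
```python
from h import *
p,f,s=clampf();print(round(s['time_s'],3),np.round(p,2),np.round(f,1))
```

```text
14.2 [-10.57  -0.2  104.41] [ 7.2 -0.5 -0. ]
```

Call:
servo_tool:
  rotation:
    - [0, 0, 0]
    - [0, 0, 0]
    - [0, 0, 0]
    - [0, 0, 0]
    - [0, 0, 0]
    - [0, 0, 0]
    - [0, 0, 0]
    - [0, 0, 0]
  travel:
    - [6, 0, 0]
    - [8, 0, 0]
    - [6, 0, 0]
    - [0, 0, -1]
    - [-4, 0, 0]
    - [-4, 0, 0]
    - [-4, 0, 0]
    - [-3, 0, 0]
  gripper: [0, 0, 0, 0, 0, 0, 0, 0]

```text
time_s: 15.2
tcp_pos: [0.6215, 0.2198, 0.1051]
ee_rot: [[-0.086, 0.996, -0.001], [0.996, 0.086, 0.004], [0.004, -0.0, -1.0]]
wrist_force: [-0.3, 6.9, -1.9]
grip_width: 0.0005
grasp_force: 3.5
```

Call:
servo_tool:
  rotation:
    - [0, 0, 0]
    - [0, 0, 0]
    - [0, 0, 0]
    - [0, 0, 0]
  travel:
    - [-2, 0, 0]
    - [-2, 0, 0]
    - [-1, 0, 0]
    - [0, 0, 0]
  gripper: [0, 0, 0, 0]

```text
time_s: 15.7
tcp_pos: [0.6219, 0.2153, 0.1047]
ee_rot: [[-0.086, 0.996, -0.001], [0.996, 0.086, 0.005], [0.005, -0.0, -1.0]]
wrist_force: [-0.4, 8.2, -2.5]
grip_width: 0.0002
grasp_force: 3.6
```

Run:
```python
from h import *
import pickle
for i in range(3):
    p,f,s=clampf();print(round(s['time_s'],3),np.round(p,2),np.round(f,1)); P=camera_params('wrist'); snap('wrist','w5',s=1.2)
pickle.dump((P,s),open('P5.pkl','wb'))
```

```text
15.7 [-10.59   0.56 104.65] [ 8.2 -0.4 -2.5]
15.75 [-10.6    0.56 104.67] [ 7.6 -0.2 -3.9]
15.8 [-10.59   0.58 104.63] [ 7.3 -1.1 -3.4]
```

View pics/w5.png

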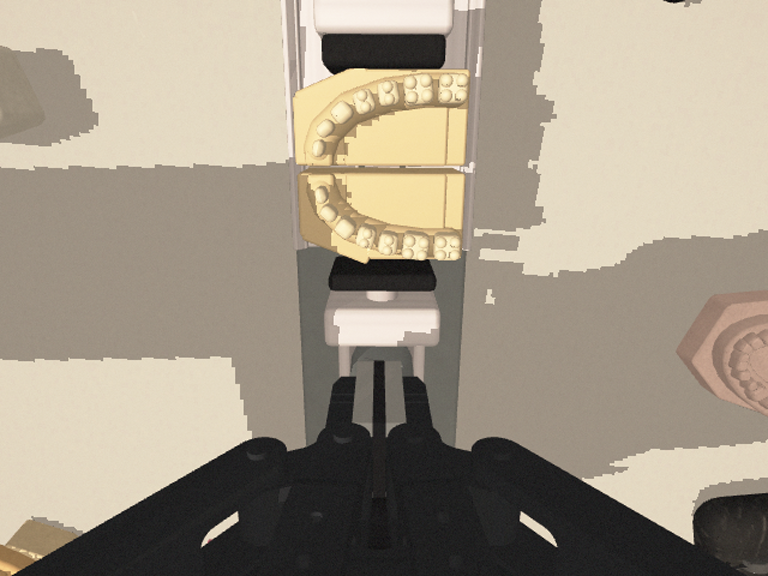

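The jaw rubber (v≈70) has just reached the loose half. A thin gap remains between the halves at v≈168, and the fixed rubber pad's face is at v≈258. I'll turn these pixels into clamp x.

Run:
```python
from h import *
import pickle
P,s=pickle.load(open('P5.pkl','rb'));c=np.load('clamp.npy');t=c[2];C=np.array([[np.cos(t),-np.sin(t),0],[np.sin(t),np.cos(t),0],[0,0,1]])
for n,u,v,z in(('jaw face',380,67,.081),('fixed face',380,259,.081),('fixed face R',432,262,.081),('fixed back',380,291,.081),('post front edge',380,306,.082),('loose break',450,164,.076),('seated break',450,173,.076),('loose back heel',467,69,.076)):
    X=at('wrist',u/1.2,v/1.2,z,P);print(n,np.round(C.T@(X-[c[0],c[1],0])*1000,1))
```

```text
jaw face [84.9  0.8 81. ]
fixed face [24.   0.8 81. ]
fixed face R [ 22.9 -17.1  81. ]
fixed back [12.4  0.8 81. ]
post front edge [ 7.1  0.8 82. ]
loose break [ 55.5 -22.7  76. ]
seated break [ 52.5 -22.8  76. ]
loose back heel [ 84.8 -26.8  76. ]
```

Call:
servo_tool:
  rotation:
    - [0, 0, 0]
    - [0, 0, 0]
    - [0, 0, 0]
    - [0, 0, 0]
    - [0, 0, 0]
    - [0, 0, 0]
    - [0, 0, 0]
    - [0, 0, 0]
  travel:
    - [6, 0, 0]
    - [8, 0, 0]
    - [6, 0, 0]
    - [0, 0.5, 0]
    - [-4, 0, 0]
    - [-4, 0, 0]
    - [-4, 0, 0]
    - [-2, 0, 0]
  gripper: [0, 0, 0, 0, 0, 0, 0, 0]

```text
time_s: 16.85
tcp_pos: [0.6227, 0.2209, 0.1057]
ee_rot: [[-0.086, 0.996, 0.001], [0.996, 0.086, 0.004], [0.004, 0.001, -1.0]]
wrist_force: [-0.4, 7.2, -1.0]
grip_width: 0.0002
grasp_force: 3.4
```

Call:
servo_tool:
  rotation:
    - [0, 0, 0]
    - [0, 0, 0]
  travel:
    - [-1, 0, 0]
    - [-1, 0, 0]
  gripper: [0, 0]

```text
time_s: 17.1
tcp_pos: [0.6228, 0.2194, 0.1056]
ee_rot: [[-0.086, 0.996, 0.001], [0.996, 0.086, 0.005], [0.005, 0.001, -1.0]]
wrist_force: [-0.2, 7.5, -1.1]
grip_width: -0.0002
grasp_force: 3.7
```

Call:
servo_tool:
  rotation:
    - [0, 0, 0]
    - [0, 0, 0]
  travel:
    - [-1, 0, 0]
    - [-1, 0, 0]
  gripper: [0, 0]

```text
time_s: 17.35
tcp_pos: [0.623, 0.2176, 0.1055]
ee_rot: [[-0.086, 0.996, 0.001], [0.996, 0.086, 0.005], [0.005, 0.001, -1.0]]
wrist_force: [0.7, 7.6, -1.5]
grip_width: 0.0
grasp_force: 3.8
```

Run:
```python
from h import *
for i in range(3):
    p,f,s=clampf();print(round(s['time_s'],3),np.round(p,2),np.round(f,1)); read_camera('wrist')
```

```text
17.35 [ -8.42  -0.72 105.47] [ 7.5 -1.3 -1.5]
17.4 [ -8.53  -0.71 105.41] [ 7.2 -1.6 -1.8]
17.45 [ -8.48  -0.73 105.45] [ 7.1 -1.3 -1. ]
```

Call:
servo_tool:
  rotation:
    - [0, 0, 0]
    - [0, 0, 0]
  travel:
    - [-1, 0, 0]
    - [0, 0, 0]
  gripper: [0, 0]

```text
time_s: 17.75
tcp_pos: [0.6231, 0.2166, 0.1054]
ee_rot: [[-0.086, 0.996, 0.001], [0.996, 0.086, 0.005], [0.005, 0.001, -1.0]]
wrist_force: [0.7, 8.1, -1.8]
grip_width: 0.0001
grasp_force: 3.8
```

Call:
servo_tool:
  rotation:
    - [0, 0, 0]
    - [0, 0, 0]
  travel:
    - [-1, 0, 0]
    - [0, 0, 0]
  gripper: [0, 0]

```text
time_s: 18.0
tcp_pos: [0.6231, 0.2157, 0.1053]
ee_rot: [[-0.086, 0.996, 0.001], [0.996, 0.086, 0.005], [0.005, 0.001, -1.0]]
wrist_force: [0.3, 8.2, -1.5]
grip_width: 0.0004
grasp_force: 3.8
```

Run:
```python
from h import *
for i in range(2):
    p,f,s=clampf();print(round(s['time_s'],3),np.round(p,2),np.round(f,1)); read_camera('wrist')
```

```text
18.0 [-10.31  -0.69 105.26] [ 8.2 -1.  -1.5]
18.05 [-10.28  -0.71 105.29] [ 8.  -1.3 -1. ]
```

Call:
servo_tool:
  rotation:
    - [0, 0, 0]
    - [0, 0, 0]
    - [0, 0, 0]
    - [0, 0, 0]
    - [0, 0, 0]
    - [0, 0, 0]
    - [0, 0, 0]
  travel:
    - [6, 0, 0]
    - [8, 0, 0]
    - [6, 0, 0]
    - [0, -0.5, 0]
    - [-4, 0, 0]
    - [-4, 0, 0]
    - [-2, 0, 0]
  gripper: [0, 0, 0, 0, 0, 0, 0]

```text
time_s: 18.98
tcp_pos: [0.6212, 0.2245, 0.1053]
ee_rot: [[-0.086, 0.996, -0.001], [0.996, 0.086, 0.004], [0.004, -0.001, -1.0]]
wrist_force: [-1.7, 7.1, -0.4]
grip_width: 0.0
grasp_force: 3.4
```

Call:
servo_tool:
  rotation:
    - [0, 0, 0]
    - [0, 0, 0]
  travel:
    - [-1, 0, 0]
    - [0, 0, 0]
  gripper: [0, 0]

```text
time_s: 19.23
tcp_pos: [0.6212, 0.2238, 0.1053]
ee_rot: [[-0.086, 0.996, -0.001], [0.996, 0.086, 0.004], [0.004, -0.0, -1.0]]
wrist_force: [-0.7, 6.9, -0.3]
grip_width: 0.0001
grasp_force: 3.2
```

Call:
servo_tool:
  rotation:
    - [0, 0, 0]
    - [0, 0, 0]
  travel:
    - [-1, 0, 0]
    - [0, 0, 0]
  gripper: [0, 0]

```text
time_s: 19.48
tcp_pos: [0.6213, 0.223, 0.1053]
ee_rot: [[-0.086, 0.996, -0.001], [0.996, 0.086, 0.004], [0.004, -0.0, -1.0]]
wrist_force: [-1.3, 6.1, -0.5]
grip_width: 0.0004
grasp_force: 3.3
```

Run:
```python
from h import *
for i in range(2):
    p,f,s=clampf();print(round(s['time_s'],3),np.round(p,2),np.round(f,1)); read_camera('wrist')
```

```text
19.475 [ -2.87   0.5  105.3 ] [ 6.2  0.8 -0.5]
19.525 [ -2.88   0.54 105.25] [ 6.5 -0.4 -0.8]
```

Call:
servo_tool:
  rotation:
    - [0, 0, 0]
    - [0, 0, 0]
  travel:
    - [-1, 0, 0]
    - [0, 0, 0]
  gripper: [0, 0]

```text
time_s: 19.82
tcp_pos: [0.6214, 0.2221, 0.1053]
ee_rot: [[-0.086, 0.996, -0.001], [0.996, 0.086, 0.004], [0.004, -0.0, -1.0]]
wrist_force: [-1.3, 6.0, -0.6]
grip_width: -0.0004
grasp_force: 3.4
```

Call:
servo_tool:
  rotation:
    - [0, 0, 0]
    - [0, 0, 0]
  travel:
    - [-0.8, 0, 0]
    - [0, 0, 0]
  gripper: [0, 0]

```text
time_s: 20.08
tcp_pos: [0.6214, 0.2215, 0.1052]
ee_rot: [[-0.086, 0.996, -0.001], [0.996, 0.086, 0.004], [0.005, -0.0, -1.0]]
wrist_force: [-0.6, 7.4, -0.5]
grip_width: 0.0003
grasp_force: 3.6
```

Call:
servo_tool:
  rotation:
    - [0, 0, 0]
    - [0, 0, 0]
  travel:
    - [-1, 0, 0]
    - [0, 0, 0]
  gripper: [0, 0]

```text
time_s: 20.32
tcp_pos: [0.6214, 0.2209, 0.1052]
ee_rot: [[-0.086, 0.996, -0.001], [0.996, 0.086, 0.005], [0.005, -0.0, -1.0]]
wrist_force: [-1.2, 8.9, -0.8]
grip_width: 0.0001
grasp_force: 4.1
```

Call:
servo_tool:
  rotation:
    - [0, 0, 0]
    - [0, 0, 0]
  travel:
    - [-0.6, 0, 0]
    - [0, 0, 0]
  gripper: [0, 0]

```text
time_s: 20.58
tcp_pos: [0.6215, 0.2207, 0.1052]
ee_rot: [[-0.086, 0.996, -0.001], [0.996, 0.086, 0.006], [0.006, -0.0, -1.0]]
wrist_force: [-1.2, 8.3, -0.7]
grip_width: -0.0003
grasp_force: 4.5
```

Call:
servo_tool:
  rotation:
    - [0, 0, 0]
    - [0, 0, 0]
  travel:
    - [-0.6, 0, 0]
    - [0, 0, 0]
  gripper: [0, 0]

```text
time_s: 20.82
tcp_pos: [0.6215, 0.2203, 0.1052]
ee_rot: [[-0.086, 0.996, -0.001], [0.996, 0.086, 0.006], [0.006, -0.0, -1.0]]
wrist_force: [-0.9, 10.1, -0.5]
grip_width: 0.0001
grasp_force: 4.8
```

```bash
cat >> h.py <<'E'
def avg(n=4):
    F=[];
    for i in range(n): p,f,s=clampf();F.append(f);G=s['grasp_force'];read_camera('wrist')
    print(round(s['time_s'],3),'tcp',np.round(p,2),'F',np.round(np.mean(F,0),2),'G',round(float(G),2))
E
python3 -c "from h import *;avg()"
```

```text
20.975 tcp [ -5.48   0.52 105.21] F [ 9.75  0.23 -1.08] G 4.77
```

Call:
servo_tool:
  rotation:
    - [0, 0, 0]
    - [0, 0, 0]
    - [0, 0, 0]
  travel:
    - [-0.6, 0, 0]
    - [-0.5, 0, 0]
    - [0, 0, 0]
  gripper: [0, 0, 0]

```text
time_s: 21.4
tcp_pos: [0.6216, 0.2198, 0.1052]
ee_rot: [[-0.086, 0.996, -0.001], [0.996, 0.086, 0.007], [0.007, -0.0, -1.0]]
wrist_force: [-0.4, 10.6, -0.7]
grip_width: 0.0003
grasp_force: 5.4
```

```bash
python3 -c "from h import *;avg()"
```

```text
21.55 tcp [ -6.02   0.53 105.22] F [11.08  0.02 -1.2 ] G 5.37
```

Call:
servo_tool:
  rotation:
    - [0, 0, 0]
    - [0, 0, 0]
    - [0, 0, 0]
  travel:
    - [-0.7, 0, 0]
    - [-0.7, 0, 0]
    - [0, 0, 0]
  gripper: [0, 0, 0]

```text
time_s: 21.98
tcp_pos: [0.6216, 0.2191, 0.1052]
ee_rot: [[-0.086, 0.996, -0.001], [0.996, 0.086, 0.009], [0.009, 0.0, -1.0]]
wrist_force: [-1.9, 12.1, -1.6]
grip_width: 0.0001
grasp_force: 6.1
```

```bash
python3 -c "from h import *;avg()"
```

```text
22.125 tcp [ -6.73   0.52 105.19] F [12.31  0.13 -1.58] G 6.1
```

Call:
servo_tool:
  rotation:
    - [0, 0, 0]
    - [0, 0, 0]
    - [0, 0, 0]
  travel:
    - [-0.8, 0, 0]
    - [-0.8, 0, 0]
    - [0, 0, 0]
  gripper: [0, 0, 0]

```text
time_s: 22.55
tcp_pos: [0.6216, 0.2183, 0.1051]
ee_rot: [[-0.086, 0.996, -0.001], [0.996, 0.086, 0.01], [0.01, 0.0, -1.0]]
wrist_force: [-0.8, 15.1, -2.6]
grip_width: -0.0
grasp_force: 7.0
```

```bash
python3 -c "from h import *;avg()"
```

```text
22.7 tcp [ -7.49   0.53 105.15] F [14.62 -0.11 -1.69] G 6.97
```

Call:
servo_tool:
  rotation:
    - [0, 0, 0]
    - [0, 0, 0]
  travel:
    - [-0.4, 0, 0]
    - [0, 0, 0]
  gripper: [0, 0]

```text
time_s: 23.0
tcp_pos: [0.6217, 0.2182, 0.1051]
ee_rot: [[-0.086, 0.996, -0.001], [0.996, 0.086, 0.011], [0.011, 0.0, -1.0]]
wrist_force: [-1.4, 14.3, -2.7]
grip_width: -0.0001
grasp_force: 7.2
```

```bash
python3 -c "from h import *;avg(5)"
```

```text
23.2 tcp [ -7.63   0.55 105.13] F [14.98 -0.19 -2.24] G 7.24
```

Call:
servo_tool:
  rotation:
    - [0, 0, 0]
    - [0, 0, 0]
    - [0, 0, 0]
    - [0, 0, 0]
    - [0, 0, 0]
    - [0, 0, 0]
    - [0, 0, 0]
    - [0, 0, 0]
  travel:
    - [4, 0, 0]
    - [8, 0, 0]
    - [8, 0, 0]
    - [4, 0, 0]
    - [0, 0, -25]
    - [0, 0, -25]
    - [-30, 0, 0]
    - [-35, 0, 0]
  gripper: [0, 0, 0, 0, 0, 0, 0, 0]

```text
time_s: 24.25
tcp_pos: [0.6269, 0.1711, 0.1563]
ee_rot: [[-0.088, 0.996, 0.002], [0.996, 0.088, -0.001], [-0.001, 0.002, -1.0]]
wrist_force: [0.8, 0.3, -0.2]
grip_width: 0.0002
grasp_force: 0.0
```

Call:
servo_tool:
  rotation:
    - [0, 0, 0]
    - [0, 0, 0]
    - [0, 0, 0]
    - [0, 0, 0]
  travel:
    - [-30, 0, 0]
    - [0, 0, 0]
    - [0, 0, 0]
    - [0, 0, 0]
  gripper: [0, 0, 0, 0]

```text
time_s: 24.75
tcp_pos: [0.6287, 0.1427, 0.1554]
ee_rot: [[-0.088, 0.996, 0.0], [0.996, 0.088, 0.0], [0.0, 0.0, -1.0]]
wrist_force: [0.0, -0.1, -0.1]
grip_width: 0.0002
grasp_force: 0.0
```

```bash
python3 -c "from h import *;avg(3)"
```

```text
24.85 tcp [-83.35   0.16 155.35] F [ 0.38 -0.04  0.03] G 0.0
```

Call:
servo_tool:
  rotation:
    - [0, 0, 0]
    - [0, 0, 0]
    - [0, 0, 0]
    - [0, 0, 0]
    - [0, 0, 0]
    - [0, 0, 0]
    - [0, 0, 0]
    - [0, 0, 0]
  travel:
    - [0, 0, 15]
    - [0, 0, 25]
    - [0, 0, 20]
    - [0, 0, 10]
    - [0, 0, 0]
    - [0, 0, 0]
    - [0, 0, 0]
    - [0, 0, 0]
  gripper: [0, 0, 0, 0, 0, 0, 0, 0]

```text
time_s: 25.9
tcp_pos: [0.6294, 0.142, 0.0863]
ee_rot: [[-0.087, 0.996, 0.002], [0.996, 0.087, 0.0], [0.0, 0.002, -1.0]]
wrist_force: [1.4, -0.1, -1.1]
grip_width: -0.0002
grasp_force: 0.0
```

Call:
servo_tool:
  rotation:
    - [0, 0, 0]
    - [0, 0, 0]
    - [0, 0, 0]
    - [0, 0, 0]
    - [0, 0, 0]
    - [0, 0, 0]
    - [0, 0, 0]
    - [0, 0, 0]
  travel:
    - [0, 0, 0]
    - [0, 0, 0]
    - [0, 0, 0]
    - [0, 0, 0]
    - [0, 0, 0]
    - [0, 0, 0]
    - [0, 0, 0]
    - [0, 0, 0]
  gripper: [0, 0, 0, 0, 0, 0, 0, 0]

```text
time_s: 26.9
tcp_pos: [0.6288, 0.142, 0.0854]
ee_rot: [[-0.087, 0.996, -0.0], [0.996, 0.087, 0.0], [0.0, -0.0, -1.0]]
wrist_force: [-0.5, 0.0, 0.9]
grip_width: 0.0002
grasp_force: 0.0
```

Call:
servo_tool:
  rotation:
    - [0, 0, 0]
    - [0, 0, 0]
    - [0, 0, 0]
    - [0, 0, 0]
    - [0, 0, 0]
    - [0, 0, 0]
    - [0, 0, 0]
    - [0, 0, 0]
  travel:
    - [0, 0, 0]
    - [0, 0, 0]
    - [0, 0, 0]
    - [0, 0, 0]
    - [0, 0, 0]
    - [0, 0, 0]
    - [0, 0, 0]
    - [0, 0, 0]
  gripper: [0, 0, 0, 0, 0, 0, 0, 0]

```text
time_s: 27.9
tcp_pos: [0.6288, 0.142, 0.0854]
ee_rot: [[-0.087, 0.996, 0.0], [0.996, 0.087, 0.0], [0.0, 0.0, -1.0]]
wrist_force: [0.1, 0.0, 0.2]
grip_width: -0.0002
grasp_force: 0.0
```

Run:
```python
from h import *
avg(3)
# jaw position from the scene and top pictures: brightness along clamp x at jaw/seam height
c=np.load('clamp.npy');t=c[2];C=np.array([[np.cos(t),-np.sin(t),0],[np.sin(t),np.cos(t),0],[0,0,1]]);O=np.array([c[0],c[1],0])
im=read_camera('scene'); np.save('pics/s_hold.npy',im); ref=np.load('pics/scene0.npy')[:,:,::-1]
for x in range(70,104,2):
    u,v=proj('scene',C@np.array([x,-10,81.5])/1000+O if False else C@(np.array([x,-10,81.5])/1000)+O); u,v=int(round(u)),int(round(v)); print(x,im[v,u].sum(),ref[v,u].astype(int).sum(),end=' | ')
```

```text
28.0 tcp [-84.23   0.1   85.41] F [-0.03  0.77  0.18] G 0.0
70 285 235 | 72 338 232 | 74 412 237 | 76 391 225 | 78 321 232 | 80 275 232 | 82 162 187 | 84 101 90 | 86 252 91 | 88 252 91 | 90 427 75 | 92 452 72 | 94 452 72 | 96 436 73 | 98 424 105 | 100 436 98 | 102 387 104 |
```

Call:
servo_tool:
  rotation:
    - [0, 0, 0]
    - [0, 0, 0]
    - [0, 0, 0]
    - [0, 0, 0]
  travel:
    - [2, 0, 6]
    - [0, 0, 4]
    - [0, 0, 1.5]
    - [0, 0, 0]
  gripper: [0, 0, 0, 0]

```text
time_s: 28.6
tcp_pos: [0.6286, 0.1444, 0.0742]
ee_rot: [[-0.087, 0.996, -0.0], [0.996, 0.087, 0.0], [0.0, -0.0, -1.0]]
wrist_force: [-1.8, 0.9, 3.7]
grip_width: -0.0004
grasp_force: 1.6
```

```bash
python3 -c "from h import *;avg(2)"
```

```text
28.65 tcp [-8.198e+01 -2.000e-02  7.424e+01] F [1.08 1.89 3.32] G 1.41
```

Call:
servo_tool:
  rotation:
    - [0, 0, 0]
    - [0, 0, 0]
    - [0, 0, 0]
  travel:
    - [0, 0, 1]
    - [0, 0, 1]
    - [0, 0, 0]
  gripper: [0, 0, 0]

```text
time_s: 29.08
tcp_pos: [0.6288, 0.1449, 0.0731]
ee_rot: [[-0.087, 0.996, 0.0], [0.996, 0.087, 0.002], [0.002, 0.0, -1.0]]
wrist_force: [-3.3, 3.1, 7.7]
grip_width: -0.0004
grasp_force: 3.8
```

Call:
servo_tool:
  rotation:
    - [0, 0, 0]
    - [0, 0, 0]
  travel:
    - [0, 0, 0.8]
    - [0, 0, 0]
  gripper: [0, 0]

```text
time_s: 29.32
tcp_pos: [0.6288, 0.1453, 0.0726]
ee_rot: [[-0.087, 0.996, 0.0], [0.996, 0.087, 0.002], [0.002, 0.001, -1.0]]
wrist_force: [-3.6, 3.8, 8.5]
grip_width: 0.0004
grasp_force: 4.4
```

```bash
cat > jaw.py <<'E'
from h import *
def jaw():
    c=np.load('clamp.npy');t=c[2];C=np.array([[np.cos(t),-np.sin(t),0],[np.sin(t),np.cos(t),0],[0,0,1]]);O=np.array([c[0],c[1],0])
    im=read_camera('scene'); ref=np.load('pics/scene0.npy')[:,:,::-1]
    for x in range(74,122,3):
        u,v=np.round(proj('scene',C@(np.array([x,-10,81.5])/1000)+O)).astype(int); print(x,im[v,u].astype(int).sum(),ref[v,u].astype(int).sum(),end=' | ')
avg(2);jaw()
E
python3 jaw.py
```

```text
29.375 tcp [-80.96  -0.21  72.64] F [4.52 3.3  8.21] G 4.34
74 408 237 | 77 416 223 | 80 357 232 | 83 201 181 | 86 85 91 | 89 89 75 | 92 97 72 | 95 90 73 | 98 100 105 | 101 126 104 | 104 309 271 | 107 447 391 | 110 450 401 | 113 444 380 | 116 443 386 | 119 407 342 |
```

The jaw pixels now match the fully open reference. I'll hold briefly, then lift away.

Call:
servo_tool:
  rotation:
    - [0, 0, 0]
    - [0, 0, 0]
    - [0, 0, 0]
    - [0, 0, 0]
    - [0, 0, 0]
    - [0, 0, 0]
    - [0, 0, 0]
    - [0, 0, 0]
  travel:
    - [0, 0, 0.5]
    - [0, 0, 0]
    - [0, 0, 0]
    - [0, 0, -6]
    - [0, 0, -30]
    - [0, 0, -40]
    - [0, 0, -30]
    - [0, 0, 0]
  gripper: [0, 0, 0, 0, 0, 0, 0, 0]

```text
time_s: 30.48
tcp_pos: [0.6311, 0.1435, 0.1799]
ee_rot: [[-0.087, 0.996, 0.007], [0.996, 0.087, -0.0], [-0.001, 0.007, -1.0]]
wrist_force: [0.2, -0.5, 0.1]
grip_width: 0.0001
grasp_force: 0.0
```

```bash
python3 jaw.py
python3 - <<'E'
from h import *
c=np.load('clamp.npy');t=c[2];C=np.array([[np.cos(t),-np.sin(t),0],[np.sin(t),np.cos(t),0],[0,0,1]]);O=np.array([c[0],c[1],0])
print()
for n in('top','scene'):
    im=read_camera(n).astype(int)
    for y in(-20,0,20):
        print(n,y,[int(im[tuple(np.round(proj(n,C@(np.array([x,y,76])/1000)+O)).astype(int)[::-1])].sum()) for x in range(30,102,2)])
E
```

```text
30.525 tcp [-82.84  -0.71 177.41] F [-0.26 -0.04  0.01] G 0.0
74 406 237 | 77 416 223 | 80 354 232 | 83 204 181 | 86 86 91 | 89 98 75 | 92 94 72 | 95 105 73 | 98 94 105 | 101 119 104 | 104 299 271 | 107 442 391 | 110 439 401 | 113 434 380 | 116 431 386 | 119 390 342 | 
top -20 [476, 526, 560, 558, 558, 567, 567, 564, 564, 577, 554, 558, 569, 583, 576, 560, 561, 564, 557, 515, 438, 471, 520, 530, 549, 638, 635, 632, 632, 634, 581, 468, 456, 439, 222, 215]
top 0 [451, 596, 543, 562, 561, 566, 568, 565, 568, 560, 551, 568, 566, 567, 563, 569, 564, 516, 374, 416, 615, 514, 500, 540, 523, 454, 481, 460, 440, 540, 434, 382, 266, 193, 217, 209]
top 20 [638, 609, 542, 523, 561, 546, 574, 588, 565, 525, 462, 534, 529, 524, 570, 561, 551, 530, 541, 575, 567, 577, 581, 637, 641, 638, 643, 641, 643, 641, 639, 575, 495, 306, 271, 268]
scene -20 [289, 289, 446, 423, 422, 413, 384, 385, 387, 370, 365, 379, 390, 388, 393, 391, 384, 384, 392, 346, 321, 302, 267, 264, 367, 422, 429, 413, 424, 351, 270, 269, 269, 246, 133, 147]
scene 0 [348, 286, 289, 323, 402, 402, 393, 368, 362, 385, 385, 371, 387, 379, 385, 395, 388, 367, 332, 249, 251, 261, 278, 308, 411, 452, 378, 119, 82, 82, 95, 91, 91, 90, 88, 88]
scene 20 [390, 382, 397, 339, 381, 414, 391, 414, 425, 430, 404, 347, 387, 407, 416, 405, 405, 377, 389, 389, 390, 387, 260, 260, 98, 83, 83, 90, 96, 96, 94, 100, 113, 108, 118, 212]
```

```bash
python3 -c "from workcell import *;print(sign_off())"
```

```text
the job is handed in; nothing more can be done
None
```

The job is handed in: I set the loose half against the seated one, clamped the joint to about 17 N (estimated from trigger pull), left it hands-off for about 4.5 s, then pressed the release tab. The final pictures, checked by pixel values, show the jaw fully open and no visible gap at the break.

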